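# Wedge up the seized foot of a rocking counting scale

## Robot

A 6-joint arm with a two-finger parallel gripper is mounted at the origin on a cart in front of the work surface, level with it; the furniture and walls round the work are solid. World frame = base frame: x ahead of the robot, y to its left, z up, the work surface at z = 0. Lengths are in m, angles in degrees, forces in N, time in s.
With the tool pointing down it reaches from about 0.35 to 0.875 m from the base axis. Payload 4.2 kg.
Tool frame: the origin (TCP) lies on the centre line of the jaws, within the pads' length; the fingertips stand 11 mm ahead of it and the grasp point (between the pads) lies 8 mm behind it; z points along the fingers, y is the line along which they close (so a half turn about z gives the same grasp; the last joint's range is limited). The gripper opens to 87 mm and grips with 3 to 60 N. Pads are 19 mm wide; open, the fingers measure 117 mm over their backs; the gripper's body (75 mm by 190 mm) begins 51 mm behind the grasp point.
Start: joints at [82.827, 22.042, 0.453, 0, -68.411, -14.817], TCP at [0.234, 0.58, 0.234] pointing down, gripper open.
Joint ranges: [-179.83, 179.83], [-69.29, 118.12], [-61.27, 80.66], [-181.25, 117.63], [-171.15, -9.14], [-177.46, 177.46]. Speed limits (degrees/s): [159.86, 159.86, 180, 180, 180, 180].

## Interface

Orientations are given as a 3x3 rotation matrix whose columns are the frame's x, y, z axes.
In Python, from station import r gives the robot as it stands.
- The arm moves only by the tool servo_tool, never from a script. Its argument "commands" is a list that holds one entry, the list of rows, each a list of 7 numbers: the closure, from 0 (fully open) to 1 (shut), then the shift along the tool's x, y, z in mm, then the turn, a rotation vector about the tool's x, y, z in rad. In form: [[[claw, x, y, z, ax, ay, az], ...]]. A call has exactly 5 rows; each row is the pose to reach, as a shift and turn from the pose commanded when the call began, along the tool's axes at that moment; what a row does not reach only later rows make up. A row lasts 1/10 s, in which the tool goes at most 50 mm and 8.59 degrees, less where a joint would pass 70% of its speed; a pose out of reach is approached as far as the arm can. A call with a gripper value outside its range is refused whole. The fingers move at their own pace and stop on an object; the grip force is fixed at half the most. Time passes only in rows, so rows that repeat a pose let the fingers close, or fill a call up. It gives the time, the measured TCP pose, the force, the opening and the grip force at its end, in the units of the state.
- r.sense(): the state, without advancing time (a new reading comes with each control period).
- r.capture(name): name is "side" or "top" or "wrist"; returns a dict with "pixels" (420x560x3 uint8, red, green, blue), "camera_matrix" (3x3 intrinsics, pixels), "R" (3x3) and "t" (3): a world point X has camera coordinates R X + t. Camera axes: x right, y down, z forward; pixel columns grow to the right and rows downward; lengths in m; the calibration is good to about 2 mm. A picture is of the moment at which its call begins. There is no depth.
- r.finish_job(): hands the job in; it is judged then, once.
The state is a dict: "time_s": time; "joints": joint angles; "joint_velocities": joint speeds; "effort": joint torques, N m; "tcp_pos": TCP position; "ee_rot": TCP orientation; "wrist_force": force on the tool from outside, world axes, zero at the start; "moment": the same for the moment, N m; "gripper_width": opening from 0.0 (shut) to 1.0 (fully open); "gripper_force": force on a finger pad.
Only numpy, scipy, OpenCV 4.12 (cv2) and the standard library are available. Lean on these libraries where they do the work, as an engineer would, in place of code of your own. Each camera call takes 0.05 s, during which the arm holds its last target. There are 200 camera calls.

## Task

The front left foot of the counting scale is seized short of the bench, so the scale rocks. Without gripping or lifting anything and without shoving the scale out of its place, push the black rubber wedge, thin end first, under that foot until it just goes tight and the scale stands level, then press down on the housing corner above that foot, clear of the weighing pan, to check that it no longer rocks. Let go and leave the wedge under the foot, and do not disturb the small parts standing around.

Things in the scene. Friction and masses are not known exactly. Their poses are not given: they have to be found in the camera images.
- scale: White and black bench counting scale, loose, 1.3 to 2.2 kg. Origin: bench level under its centre; x to its back, y to its left, z up (its front faces -x). Housing 200 (x) x 170 (y) mm, z 18 to 50 mm; the pan on it reaches 61 mm. Four round-bottomed screw feet, 22 mm across, at x +-80, y +-67 mm; three reach z 0, the front left one (x -80, y +67) is seized short. It rests level on the three.
- pan: Steel weighing pan on the scale, 138 (x) x 158 (y) mm; origin at the centre of its underside, at scale x +26 mm and 55 mm above the bench, so that its front edge is at scale x -43 mm, 37 mm behind the press spot. Not to be pressed.
- lev_foot (a joint): How far short of the bench the seized front left foot stops when the scale is level, in m (0.004 to 0.008). It does not move during the work.
- foot_bottom (a point): Lowest point of the seized foot (its rounded rubber bottom, sphere radius 11 mm), at scale x -80, y +67 mm. Same axes as the scale.
- press_spot (a point): Plain flat top of the housing straight above the seized foot (scale x -80, y +67 mm, 50 mm above the bench): the corner to press in the rocking test. Bare for 15 mm around. Without the wedge, 1 to 2 N here rock the scale about the line through its front right and rear left feet by 2 to 4 degrees, until the short foot meets the bench; a well wedged scale stays still under 10 N.
- wedge: Loose black rubber wedge, 60 g, 85 (x) x 44 (y) mm. Origin: centre of its underside; x to its thin end: 2 mm thick there (x +42.5), rising to 17 mm at the flat upright back (x -42.5). Slides under 1 N; nudged sideways at its back it turns about a point some 60 mm ahead of the back. With the foot on it the push rises within a few mm to 4 N or more; pushed further it tips or shoves the scale.
- relay_box: Orange plug relay, 22 x 28 x 34 mm, bystander in front of the scale to the right of the wedge; origin at the centre of its underside.
- heatsink: Finned aluminium heat sink, 40 x 60 x 24 mm, bystander in front of the scale to the left of the wedge; origin at the centre of its underside.
- fuse_tin: Flat fuse tin with a red lid, 52 x 82 x 27 mm, bystander to the right of the scale; origin at the centre of its underside.
- parts_dish: Round steel dish, 139 mm across, 20 mm high, with three bolts in it (31 mm high in all), bystander to the left of the scale; origin at the centre of its underside.
There are look-alikes about, which are no part of the job. What is shaped like the wedge but orange or purple is not meant.

How it is judged (in metres and radians):
On the way, in this order (a step that is already met when the one before it is completed fails the run):
1. the wedge is pushed under the seized foot until the foot stands on it (over 0.3 N between them), the scale level within 0.6 degrees (x of foot_bottom in the frame of wedge between -0.035 and 0.041 m and y of foot_bottom in the frame of wedge between -0.018 and 0.018 m and contact force between wedge and scale above 0.3 N and angle between scale's own z axis and vertical below 0.0105 rad), for 0.2 s.
2. the fingers press on the scale with over 3 N while the wedge carries it and it stays level within 0.6 degrees (it no longer rocks) (x of foot_bottom in the frame of wedge between -0.035 and 0.041 m and y of foot_bottom in the frame of wedge between -0.018 and 0.018 m and contact force between the fingers and scale above 3 N and contact force between wedge and scale above 1 N and angle between scale's own z axis and vertical below 0.0105 rad), for 0.3 s.
At the end, for the whole second after the job is handed in: The seized foot stands on the wedge's sloping top (within 18 mm of its centre line, over 0.2 N between them), the wedge lies flat on the bench (within 1.7 degrees), the scale is level within 0.6 degrees, at rest and less than 10 mm from where it started (x of foot_bottom in the frame of wedge between -0.035 and 0.041 m and y of foot_bottom in the frame of wedge between -0.018 and 0.018 m and contact force between wedge and scale above 0.2 N and angle between scale's own z axis and vertical below 0.0105 rad and angle between wedge's own z axis and vertical below 0.03 rad and distance of scale from where it was at the start of the episode below 0.01 m and linear speed of each of scale, wedge below 0.01 m/s); the robot touches nothing.
It fails at once if the wedge is lifted or turned over (height (world z) of wedge above 0.012 m or angle between wedge's own z axis and vertical above 0.4 rad).
It fails at once if the wedge is gripped (over 30 N from the fingers) (contact force between the fingers and wedge above 30 N).
It fails at once if the scale is lifted or shoved more than 15 mm (height (world z) of scale above 0.015 m or distance of scale from where it was at the start of the episode above 0.015 m).
It fails at once if the fingers press on the weighing pan (over 1 N) (contact force between the fingers and pan above 1 N).
It fails at once if a bystander (relay, heat sink, fuse tin or dish) is moved more than 20 mm (distance of any of relay_box, heatsink, fuse_tin, parts_dish from where it was at the start of the episode above 0.02 m).
It also fails if it takes over 51 s, if anything falls off the work surface, if the arm or the gripper's body presses on something with over 40 N, if the wrist force passes 120 N, or if a joint passes its speed limit or range.

## Working session

There is one attempt and no reset: what is moved stays moved. The work goes in short steps, Python scripts to look and compute and a tool call to move; the robot and the scene stay as the last step left them, time stands still between calls to the robot, and variables do not carry over. Pictures are saved under pics/ and viewed, at most 10 in all, crops included, and the job is handed in when it is done.

Besides the shell and the picture viewer there is one more tool, called after "Call:" as name([rows], argument=value, ...), one row to a line, values as JSON. servo_tool: Moves the arm, as the interface text tells. Its arguments: {"type":"object","properties":{"commands":{"type":"array","items":{"type":"array","items":{"type":"array","items":{"type":"number"}}}}},"required":["commands"]}

```bash
mkdir -p pics; python3 - <<'E'
from station import r
import cv2,numpy as np,pickle
d={}
for n in("top","side","wrist"):
    c=r.capture(n);d[n]=c;cv2.imwrite(f"pics/{n}0.png",c["pixels"][:,:,::-1])
    print(n,np.round(c["camera_matrix"],1).tolist(),np.round(c["R"],3).tolist(),np.round(c["t"],3).tolist())
pickle.dump(d,open("d0.pkl","wb"))
s=r.sense();print(s["time_s"],s["tcp_pos"],s["ee_rot"])
E
```

```text
top [[516.9, 0.0, 275.6], [0.0, 516.9, 215.0], [0.0, 0.0, 1.0]] [[-0.011, -1.0, -0.002], [-0.982, 0.011, -0.189], [0.189, -0.0, -0.982]] [0.162, 0.551, 1.215]
side [[533.0, 0.0, 276.6], [0.0, 533.0, 206.8], [0.0, 0.0, 1.0]] [[0.859, -0.512, 0.006], [-0.254, -0.436, -0.864], [0.445, 0.74, -0.504]] [-0.398, 0.258, 0.89]
wrist [[361.6, 0.0, 280.7], [0.0, 361.6, 206.5], [0.0, 0.0, 1.0]] [[-0.375, -0.927, 0.002], [-0.887, 0.359, 0.29], [-0.27, 0.107, -0.957]] [0.624, -0.037, 0.392]
0.15 [0.23383887 0.57913461 0.23271708] [[ 9.27210906e-01 -3.74539280e-01 -5.13395835e-04]
 [-3.74539616e-01 -9.27209590e-01 -1.56624215e-03]
 [ 1.10593666e-04  1.64452388e-03 -9.99998642e-01]]
```

View pics/top0.png

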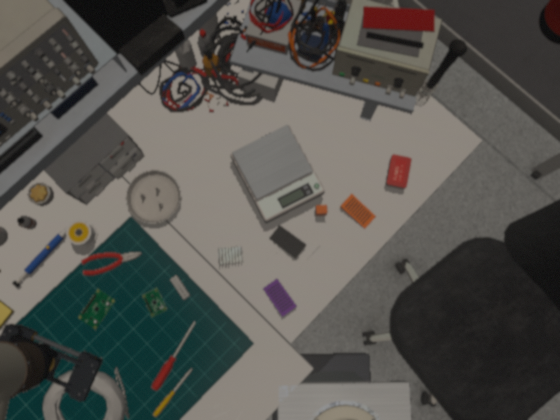

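View pics/side0.png

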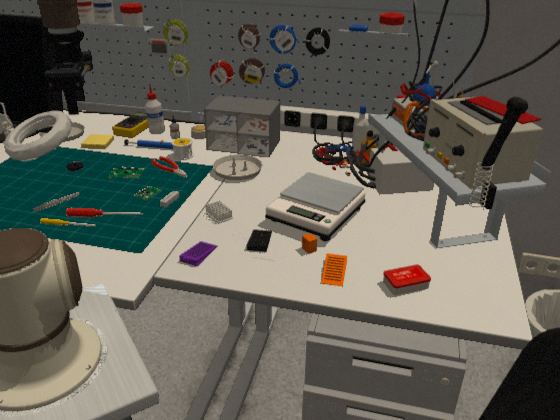

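The wedge candidates in the top view are black at (288,242), orange at (358,211) and purple at (280,298). By the description I choose the black one. The scale is at (278,175), with its front edge running from (265,220) to (323,190). That puts the front left corner near (265,220). I'll check with a close crop.

```bash
python3 - <<'E'
import cv2,numpy as np
a=cv2.imread("pics/top0.png")[110:310,190:430];b=cv2.imread("pics/side0.png")[165:285,200:360]
a=cv2.resize(a,(600,500),interpolation=cv2.INTER_CUBIC);b=cv2.resize(b,(800,600),interpolation=cv2.INTER_CUBIC)
f=lambda i:np.clip(255*(i/255.)**.6,0,255).astype('uint8')
cv2.imwrite("pics/topc.png",f(a));cv2.imwrite("pics/sidec.png",f(b))
E
```

```text
(no output)
```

View pics/topc.png

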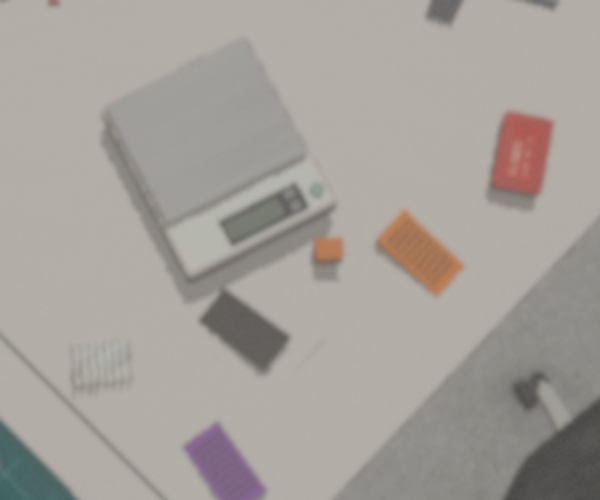

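View pics/sidec.png

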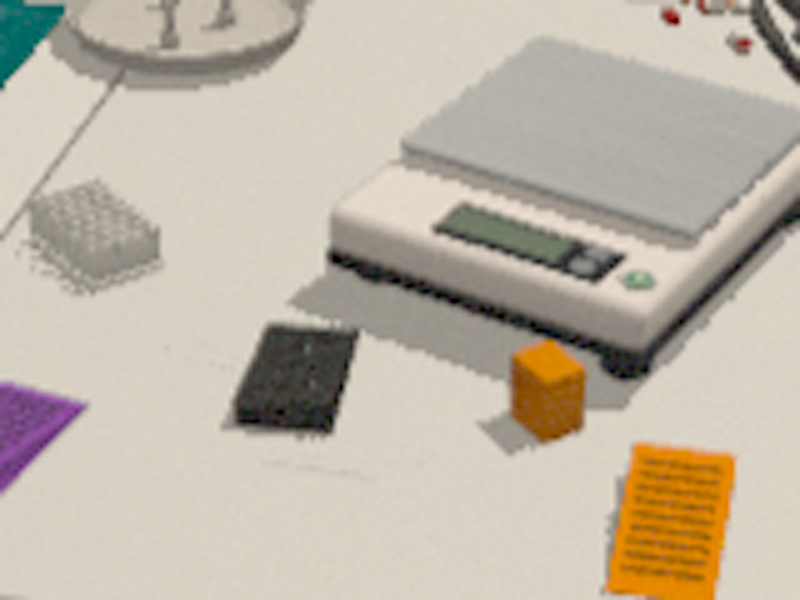

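The crops confirm it. The black wedge's thin end faces the scale, at top crop (213,306), and its back is at (277,354). The short foot is under the housing corner at (190,277). Next I fit the wedge and scale poses in both views.

```bash
cat >loc.py <<'E'
import cv2,numpy as np
from scipy.optimize import least_squares,minimize
def proj(c,P):
    q=np.asarray(P)@c["R"].T+c["t"];q=q@c["camera_matrix"].T;return q[:,:2]/q[:,2:]
def plane(c,uv,z):
    d=c["R"].T@np.linalg.solve(c["camera_matrix"],[*uv,1]);o=-c["R"].T@c["t"];return o+d*(z-o[2])/d[2]
def put(p,L):
    s,k=np.sin(p[2]),np.cos(p[2]);return np.asarray(L)@np.array([[k,s,0],[-s,k,0],[0,0,1]])+[p[0],p[1],0]
W=np.array([[sx*.0425,sy*.022,z] for sx in(1,-1) for sy in(1,-1) for z in((0,.002) if sx>0 else (0,.017))])
def mask(c,p):
    px=c["pixels"].astype(int);m=((px.max(2)<75)).astype('uint8')
    n,l=cv2.connectedComponents(m);k=np.round(proj(c,[[p[0],p[1],.006]])[0]).astype(int)
    return (l==l[k[1],k[0]]).astype(np.uint8)
def fitwedge(cs,p):
    ms=[mask(c,p) for c in cs];S=8
    def cost(v):
        e=0
        for c,m in zip(cs,ms):
            h=cv2.convexHull(((proj(c,put(v,W))+.5)*S).astype(np.float32)).astype(np.int32)
            b=np.zeros((m.shape[0]*S,m.shape[1]*S),np.uint8);cv2.fillPoly(b,[h],255)
            e+=np.abs(cv2.resize(b,m.shape[::-1],interpolation=cv2.INTER_AREA)/255.-m).sum()/m.sum()
        return e
    s=np.array([[0,0,0],[.006,0,0],[0,.006,0],[0,0,.15]])
    o=minimize(cost,p,method="Nelder-Mead",options=dict(initial_simplex=np.array(p)+s,xatol=2e-4,fatol=1e-4));return o.x,o.fun,[int(m.sum()) for m in ms]
E
python3 - <<'E'
import pickle;from loc import *
d=pickle.load(open("d0.pkl","rb"));T,S=d["top"],d["side"]
o=lambda x,y:(x/2.5+190,y/2.5+110);q=lambda x,y:(x/5+200,y/5+165)
a=plane(T,o(213,306),.002);b=plane(T,o(277,354),.01);print(a,b)
p=[*((a+b)/2)[:2],np.arctan2(*(a-b)[[1,0]])]
print("wedge",fitwedge([T,S],p),fitwedge([T],p)[0],fitwedge([S],p)[0])
# scale: pan top corners (z .061) + housing front top corners (z .048)
PT=[[.095,.079,.06],[.095,-.079,.06],[-.043,-.079,.06],[-.043,.079,.06],[-.099,.084,.047],[-.099,-.084,.047]]
tp=[o(105,115),o(247,40),o(306,156),o(166,222),o(190,278),o(336,206)]
sp={2:q(697,240),3:q(403,148),4:q(333,213),5:q(643,320)}
def res(v):
    A=put(v,PT);A[:,2]+=0;e=list((proj(T,A)-tp).ravel())
    return e+list((proj(S,A)[list(sp)]-list(sp.values())).ravel())
s=least_squares(res,[.65,.15,.45]);print("scale",s.x,np.round(s.fun,1))
f=put(s.x,[[-.08,.067,0]])[0];print("foot",f)
def box(c,u,z):return plane(c,u,z)[:2].round(3)
print("relay",box(T,o(328,245),.034),"heatsink",box(T,o(102,365),.024))
E
```

```text
[0.51742046 0.15753635 0.002     ] [0.46681965 0.09399371 0.01      ]
wedge (array([0.49384398, 0.12841071, 0.9134305 ]), np.float64(0.2339234901596479), [533, 412]) [0.49352325 0.12797565 0.86477393] [0.49563306 0.13034197 0.90234837]
scale [0.66270502 0.14982493 0.46860955] [-0.  -3.7 -0.8 -1.4  1.5 -1.   0.8  1.4 -0.1  0.8  1.6 -1.1 -1.  -0.5
 -1.7 -0.6 -2.4  0.5 -0.1  0.3]
foot [0.56106895 0.17347045 0.        ]
relay [0.573 0.042] heatsink [0.456 0.268]
```

The wedge is at (0.494, 0.128), heading about 51°. The foot is at about (0.561, 0.173), and the scale's yaw is 27°. The wedge must be turned about 21° clockwise by a nudge at its right rear side, then pushed straight. I'll move to a hover first and look again from the wrist.

```bash
cat >go.py <<'E'
import sys,numpy as np
from station import r
from scipy.spatial.transform import Rotation as Q
def delta(x,y,z,th):
    s=r.sense();R=np.array(s["ee_rot"]);c,n=np.cos(np.radians(th)),np.sin(np.radians(th))
    G=np.array([[c,n,0],[n,-c,0],[0,0,-1]])
    d=R.T@(np.array([x,y,z])-s["tcp_pos"])*1000;w=Q.from_matrix(R.T@G).as_rotvec()
    k=max(1,np.linalg.norm(d)/240,np.linalg.norm(w)/.7)
    print("t",round(s["time_s"],2),"F",np.round(s["wrist_force"],1),"p",np.round(s["tcp_pos"],4),"full",d.round(1),w.round(3),"step",(d/k).round(1),"k",round(k,2))
if __name__=="__main__":delta(*map(float,sys.argv[1:]))
E
python3 go.py .517 .0705 .15 30
```

```text
t 0.15 F [0.5 0.4 0.1] p [0.2338 0.5791 0.2327] full [453.  365.4  83.4] [ 0.002  0.001 -0.907] step [184.9 149.2  34. ] k 2.45
```

Call:
servo_tool([
  [[1,36,29,3,0,0,-0.1],[1,72,58,6,0,0,-0.2],[1,108,87,9,0,0,-0.3],[1,144,116,12,0,0,-0.4],[1,180,145,15,0,0,-0.5]],
])

```text
time_s: 0.65
tcp_pos: [0.347, 0.3758, 0.2183]
ee_rot: [[0.993, 0.121, -0.0], [0.121, -0.993, -0.0], [-0.0, 0.0, -1.0]]
wrist_force: [0.5, 0.6, 0.1]
gripper_width: 0.631
gripper_force: 0.0
```

```bash
python3 go.py .517 .0705 .15 30
```

```text
t 0.65 F [0.5 0.6 0.1] p [0.347  0.3758 0.2183] full [131.9 323.6  68.4] [ 0.     0.    -0.403] step [ 88.9 218.1  46.1] k 1.48
```

Call:
servo_tool([
  [[1,15,38,5,0,0,-0.08],[1,30,76,10,0,0,-0.16],[1,45,114,15,0,0,-0.24],[1,60,152,20,0,0,-0.32],[1,75,190,25,0,0,-0.4]],
])

```text
time_s: 1.15
tcp_pos: [0.4435, 0.196, 0.1934]
ee_rot: [[0.868, 0.497, 0.0], [0.497, -0.868, 0.0], [0.0, -0.0, -1.0]]
wrist_force: [1.7, 0.1, 0.6]
gripper_width: 0.176
gripper_force: 0.0
```

```bash
python3 go.py .517 .0705 .15 30
```

```text
t 1.15 F [1.7 0.1 0.6] p [0.4435 0.196  0.1934] full [  1.4 145.5  43.3] [-0.    -0.    -0.004] step [  1.4 145.5  43.3] k 1
```

Call:
servo_tool([
  [[1,0,30,0,0,0,0],[1,0,60,0,0,0,0],[1,0,90,0,0,0,0],[1,0,118,0,0,0,0],[1,0,145,0,0,0,0]],
])

```text
time_s: 1.65
tcp_pos: [0.515, 0.0703, 0.1934]
ee_rot: [[0.87, 0.493, -0.0], [0.493, -0.87, -0.0], [-0.0, -0.0, -1.0]]
wrist_force: [0.0, 0.3, 0.2]
gripper_width: 0.001
gripper_force: 0.0
```

```bash
python3 go.py .517 .0705 .015 30; python3 - <<'E'
from station import r
import cv2,pickle
from loc import *
c=r.capture("wrist");pickle.dump(c,open("w1.pkl","wb"));cv2.imwrite("pics/w1.png",c["pixels"][:,:,::-1])
print(proj(c,[[.494,.128,.006],[.561,.1735,.0]]).round())
E
```

```text
t 1.65 F [0.  0.3 0.2] p [0.515  0.0703 0.1934] full [  2.    0.8 178.4] [-0.     0.    -0.008] step [  2.    0.8 178.4] k 1
[[219. 173.]
 [208.  83.]]
```

View pics/w1.png

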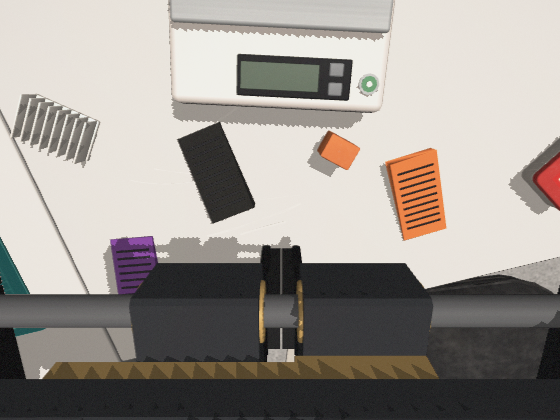

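The wrist view shows the black wedge with its thin end at (178,139)-(219,122) and its back at (254,207)-(213,222). The housing's front left corner is at (173,103) and its front right corner at (383,108). The relay is at (340,150) and clear of the wedge. I'll refine the poses.

```bash
python3 - <<'E'
import pickle;from loc import *
d=pickle.load(open("d0.pkl","rb"));c=pickle.load(open("w1.pkl","rb"))
w,e,n=fitwedge([c],[.494,.128,.89]);print("wedge",w.round(4),np.degrees(w[2]).round(1),e,n)
w2,e,n=fitwedge([c,d["top"],d["side"]],w);print("wedge all",w2.round(4),np.degrees(w2[2]).round(1),e)
# housing front corners; outer silhouette, z~.045 ; bottom edge z .018 seen in front
PT=[[-.1,.085,.045],[-.1,-.085,.045],[-.043,.079,.059],[-.043,-.079,.059]]
uv=np.array([[172.5,105],[383,111],[170.5,26],[392.5,32]])
def res(v):return (proj(c,put(v,PT))-uv).ravel()
s=least_squares(res,[.6627,.1498,.4686]);print("scale",s.x.round(4),np.round(s.fun,1))
f=put(s.x,[[-.08,.067,0]])[0];print("foot",f,"in wedge",put([0,0,-w[2]],[f-[w[0],w[1],0]]))
piv=put(w,[[.0175,0,0]])[0];print(piv,np.degrees(np.arctan2(*(f-piv)[[1,0]])))
print("side contact",put(w,[[-.034,-.022,0]])[0])
E
```

```text
wedge [0.4928 0.13   0.9075] 52.0 0.0446219755474265 [4197]
wedge all [0.4932 0.1293 0.8954] 51.3 0.30705467163424427
scale [0.6627 0.1538 0.4871] [ 0.2  1.1  1.6  1.4  0.4 -1.5 -2.1 -0.7]
foot [0.56061375 0.1755737  0.        ] in wedge [[ 0.07767922 -0.02540136  0.        ]]
[0.50354411 0.14379598 0.        ] 29.11009704519332
side contact [0.48916856 0.08967026 0.        ]
```

Call:
servo_tool([
  [[1,0,0,40,0,0,0],[1,1,0,80,0,0,0],[1,2,0,120,0,0,0],[1,2,0,150,0,0,0],[1,2,0,177,0,0,0]],
])

```text
time_s: 2.2
tcp_pos: [0.5157, 0.0723, 0.0147]
ee_rot: [[0.87, 0.493, -0.002], [0.493, -0.87, -0.001], [-0.002, -0.0, -1.0]]
wrist_force: [1.7, 0.3, -0.4]
gripper_width: 0.006
gripper_force: 0.0
```

```bash
python3 go.py .496 .096 .015 30
```

```text
t 2.2 F [ 1.7  0.3 -0.4] p [0.5157 0.0723 0.0147] full [ -5.5 -30.3  -0.3] [-0.     0.002 -0.008] step [ -5.5 -30.3  -0.3] k 1
```

Call:
servo_tool([
  [[1,-3,-8,0,0,0,0],[1,-5,-14,0,0,0,0],[1,-6,-19,0,0,0,0],[1,-7,-24,0,0,0,0],[1,-8,-28,0,0,0,0]],
])

```text
time_s: 2.7
tcp_pos: [0.4957, 0.0936, 0.0175]
ee_rot: [[0.869, 0.494, 0.001], [0.494, -0.869, 0.001], [0.002, 0.0, -1.0]]
wrist_force: [0.1, -0.4, 0.6]
gripper_width: 0.008
gripper_force: 0.3
```

```bash
cat >chk.py <<'E'
from station import r
import cv2,pickle,sys
from loc import *
F=np.array([.5606,.1756,0])
c=r.capture("wrist");pickle.dump(c,open("wl.pkl","wb"));cv2.imwrite("pics/%s.png"%sys.argv[1],c["pixels"][:,:,::-1])
p=[float(a) for a in sys.argv[2:5]]
T,S=r.capture("top"),r.capture("side")
for cs in([T],[S]) if len(sys.argv)<6 else ([c],[T],[S]):
    w,e,n=fitwedge(cs,p);print(w.round(4),np.degrees(w[2]).round(1),round(e,3),n,"foot in wedge",put([0,0,-w[2]],[F-[w[0],w[1],0]])[0].round(4))
s=r.sense();print(s["time_s"],s["tcp_pos"].round(4),s["wrist_force"].round(1))
E
python3 chk.py w2 .498 .136 .6
```

```text
[0.5115 0.1444 0.5953] 34.1 0.996 [138023] foot in wedge [ 0.0581 -0.0017  0.    ]
[0.5003 0.1363 0.5979] 34.3 0.917 [5443] foot in wedge [ 0.0719 -0.0014  0.    ]
2.85 [0.4957 0.0934 0.0171] [ 0.2  1.1 -0.1]
```

View pics/w2.png

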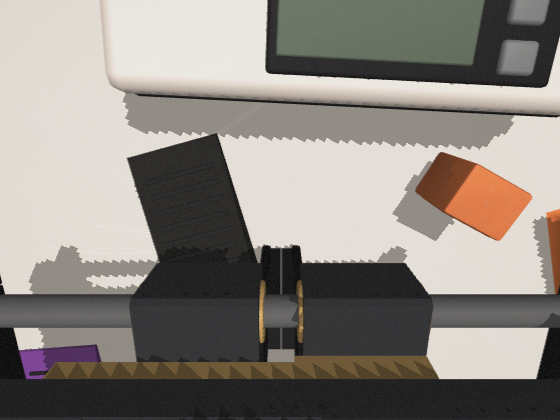

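The wedge has turned. Its thin end is now at (128,158)-(218,135), and the finger is against its right side near (258,262). I'll compute its pose from the two thin-end corners.

```bash
python3 - <<'E'
import pickle;from loc import *
c=pickle.load(open("wl.pkl","rb"));F=np.array([.5606,.1756,0])
a,b=plane(c,(128,157),.002),plane(c,(218,134.5),.002);print(a,b,np.linalg.norm(a-b))
th=np.arctan2(*(a-b)[[1,0]])-np.pi/2;w=(a+b)/2-.0425*np.array([np.cos(th),np.sin(th),0]);print(w,np.degrees(th))
print("foot in wedge",put([0,0,-th],[F-w*[1,1,0]]))
E
```

```text
[0.50571118 0.18229487 0.002     ] [0.53558709 0.15055349 0.002     ] 0.043589961792884886
[0.48970145 0.13729531 0.002     ] 43.26590224098575
foot in wedge [[ 0.07788042 -0.02070007  0.        ]]
```

Call:
servo_tool([
  [[1,-1,-4,0,0,0,0],[1,-1,-8,1,0,0,0],[1,-1,-12,1,0,0,0],[1,-1,-15,1,0,0,0],[1,-1,-18,1,0,0,0]],
])

```text
time_s: 3.35
tcp_pos: [0.4857, 0.1083, 0.0155]
ee_rot: [[0.87, 0.494, -0.0], [0.494, -0.87, -0.0], [-0.0, -0.0, -1.0]]
wrist_force: [0.4, 0.7, -0.2]
gripper_width: 0.003
gripper_force: 0.2
```

Call:
servo_tool([
  [[1,0,4,0,0,0,0],[1,0,10,0,0,0,0],[1,-10,18,0,0,0,0],[1,-30,18,0,0,0,0],[1,-50,18,0,0,0,0]],
])

```text
time_s: 3.85
tcp_pos: [0.4505, 0.0664, 0.0153]
ee_rot: [[0.87, 0.492, -0.001], [0.492, -0.87, -0.0], [-0.001, -0.0, -1.0]]
wrist_force: [-0.7, 0.6, 0.0]
gripper_width: 0.007
gripper_force: 0.0
```

```bash
python3 chk.py w3 .496 .144 .47 1
```

```text
[0.4892 0.148  0.5339] 30.6 0.028 [22064] foot in wedge [ 0.0755 -0.0126  0.    ]
[0.4992 0.1503 0.4882] 28.0 1.274 [261] foot in wedge [ 0.0661 -0.0065  0.    ]
[0.4963 0.1493 0.5271] 30.2 0.922 [5412] foot in wedge [ 0.0688 -0.0096  0.    ]
4.0 [0.4501 0.0663 0.0156] [ 0.3  1.1 -0.8]
```

View pics/w3.png

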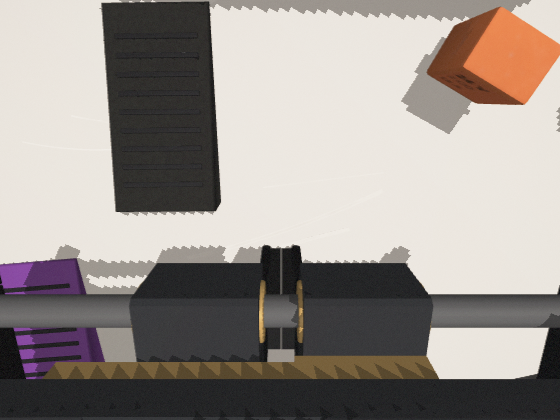

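The wrist fit is tight: the wedge is at (0.489, 0.148), heading 30.6°, and the foot is 12.6 mm right of its axis. The purple decoy's right edge runs from (78,260) to (105,360), so I'll check its clearance before going behind the wedge.

```bash
python3 - <<'E'
import pickle;from loc import *
c=pickle.load(open("wl.pkl","rb"));T=pickle.load(open("d0.pkl","rb"))["top"]
px=T["pixels"].astype(int);m=((px[...,2]>px[...,1]+25)&(px[...,0]>px[...,1]+12)).astype('uint8');m[:270]=0;m[325:]=0
n,l,st,ce=cv2.connectedComponentsWithStats(m);k=1+st[1:,4].argmax()
b=cv2.boxPoints(cv2.minAreaRect(np.argwhere(l==k)[:,::-1].astype(np.float32)))
print(st[k],[plane(T,u,.01)[:2].round(3).tolist() for u in b]);print(plane(c,(78,260),.017),plane(c,(78,260),.002),plane(c,(105,360),.017))
E
python3 go.py .4298 .116 .015 24.5
```

```text
[264 280  32  36 548] [[0.377, 0.189], [0.4, 0.155], [0.332, 0.109], [0.31, 0.143]]
[0.41169074 0.15174986 0.017     ] [0.40098474 0.1562772  0.002     ] [0.36644014 0.12091409 0.017     ]
t 4.0 F [ 0.3  1.1 -0.8] p [0.4501 0.0663 0.0156] full [  6.8 -53.2   0.6] [-0.     0.001  0.087] step [  6.8 -53.2   0.6] k 1
```

Call:
servo_tool([
  [[1,0,-12,1,0,0,0.02],[1,0,-24,1,0,0,0.04],[1,2,-36,1,0,0,0.06],[1,4,-46,1,0,0,0.08],[1,6,-53,1,0,0,0.087]],
])

```text
time_s: 4.5
tcp_pos: [0.4311, 0.1176, 0.0147]
ee_rot: [[0.909, 0.416, 0.001], [0.416, -0.909, 0.001], [0.001, -0.0, -1.0]]
wrist_force: [0.6, -0.5, -0.1]
gripper_width: 0.01
gripper_force: 0.0
```

```bash
python3 chk.py w4 .489 .148 .53 1;python3 go.py .4298 .116 .015 24.5
```

```text
[0.4892 0.148  0.5266] 30.2 0.02 [20848] foot in wedge [ 0.0756 -0.0121  0.    ]
[0.4702 0.1267 0.4284] 24.5 0.765 [1903] foot in wedge [0.1026 0.0069 0.    ]
[0.4944 0.1539 0.2929] 16.8 0.91 [5304] foot in wedge [0.0696 0.0016 0.    ]
4.65 [0.4308 0.1172 0.0146] [ 0.1 -0.9 -0.6]
t 4.65 F [ 0.1 -0.9 -0.6] p [0.4308 0.1172 0.0146] full [-1.4  0.7 -0.4] [-0.    -0.001  0.003] step [-1.4  0.7 -0.4] k 1
```

Call:
servo_tool([
  [[1,6,0,0,0,0,0],[1,11,0,0,0,0,0],[1,16,0,0,0,0,0],[1,21,0,0,0,0,0],[1,26,0,0,0,0,0]],
])

```text
time_s: 5.15
tcp_pos: [0.4543, 0.1275, 0.0144]
ee_rot: [[0.909, 0.416, -0.001], [0.416, -0.909, -0.0], [-0.001, 0.0, -1.0]]
wrist_force: [-0.5, -0.0, 0.9]
gripper_width: 0.005
gripper_force: 0.4
```

Call:
servo_tool([
  [[1,5,0,0,0,0,0],[1,10,0,0,0,0,0],[1,14,0,0,0,0,0],[1,17,0,0,0,0,0],[1,20,0,0,0,0,0]],
])

```text
time_s: 5.65
tcp_pos: [0.4723, 0.136, 0.0145]
ee_rot: [[0.909, 0.416, -0.0], [0.416, -0.909, -0.0], [-0.0, 0.0, -1.0]]
wrist_force: [-0.6, -1.0, 0.5]
gripper_width: 0.003
gripper_force: 0.3
```

```bash
python3 chk.py w5 .52 .162 .45 1
```

```text
[0.506  0.1517 0.4289] 24.6 0.599 [44107] foot in wedge [ 0.0596 -0.001   0.    ]
[0.4996 0.1232 1.4645] 83.9 0.734 [2075] foot in wedge [ 0.0586 -0.0551  0.    ]
[0.5247 0.1643 0.2701] 15.5 0.919 [5632] foot in wedge [0.0376 0.0013 0.    ]
5.8 [0.4725 0.1361 0.0146] [-1.   0.4  0.1]
```

View pics/w5.png

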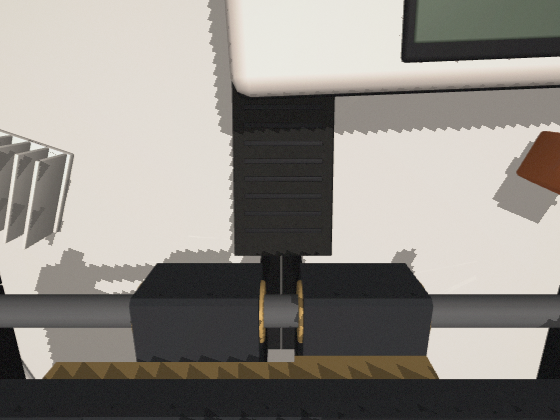

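The wedge is now flush with the finger, with its back at (233,255)-(331,255), and its line runs through the foot. The foot is at about x 44 mm in the wedge frame. From here I push gently and watch the force.

Call:
servo_tool([
  [[1,2.5,0,0,0,0,0],[1,5,0,0,0,0,0],[1,7,0,0,0,0,0],[1,9,0,0,0,0,0],[1,11,0,0,0,0,0]],
])

```text
time_s: 6.3
tcp_pos: [0.4823, 0.1406, 0.0145]
ee_rot: [[0.909, 0.416, -0.0], [0.416, -0.909, -0.0], [-0.0, 0.0, -1.0]]
wrist_force: [-0.2, -0.4, -0.0]
gripper_width: 0.006
gripper_force: 0.2
```

Call:
servo_tool([
  [[1,1,0,0,0,0,0],[1,2,0,0,0,0,0],[1,3,0,0,0,0,0],[1,3,0,0,0,0,0],[1,3,0,0,0,0,0]],
])

```text
time_s: 6.8
tcp_pos: [0.4851, 0.1419, 0.0146]
ee_rot: [[0.909, 0.416, 0.0], [0.416, -0.909, 0.0], [0.0, -0.0, -1.0]]
wrist_force: [0.0, 0.3, 0.5]
gripper_width: 0.004
gripper_force: 0.0
```

Call:
servo_tool([
  [[1,1,0,0,0,0,0],[1,2,0,0,0,0,0],[1,3,0,0,0,0,0],[1,3,0,0,0,0,0],[1,3,0,0,0,0,0]],
])

```text
time_s: 7.3
tcp_pos: [0.4878, 0.1431, 0.0146]
ee_rot: [[0.909, 0.416, 0.0], [0.416, -0.909, 0.0], [0.0, -0.0, -1.0]]
wrist_force: [0.0, -0.4, -0.2]
gripper_width: 0.005
gripper_force: 0.1
```

Call:
servo_tool([
  [[1,0.5,0,0,0,0,0],[1,1,0,0,0,0,0],[1,1.5,0,0,0,0,0],[1,2,0,0,0,0,0],[1,2.5,0,0,0,0,0]],
])

```text
time_s: 7.8
tcp_pos: [0.4899, 0.1441, 0.0146]
ee_rot: [[0.909, 0.416, -0.0], [0.416, -0.909, -0.0], [-0.0, 0.0, -1.0]]
wrist_force: [0.2, -0.6, -0.5]
gripper_width: 0.005
gripper_force: 0.3
```

Call:
servo_tool([
  [[1,0.5,0,0,0,0,0],[1,1,0,0,0,0,0],[1,1.5,0,0,0,0,0],[1,2,0,0,0,0,0],[1,2.5,0,0,0,0,0]],
])

```text
time_s: 8.3
tcp_pos: [0.4922, 0.1451, 0.0145]
ee_rot: [[0.909, 0.416, -0.0], [0.416, -0.909, -0.0], [-0.0, 0.0, -1.0]]
wrist_force: [-0.2, -0.3, 0.8]
gripper_width: 0.004
gripper_force: 0.3
```

```bash
python3 - <<'E'
from station import r
import numpy as np
for i in range(3):
    r.capture("wrist");s=r.sense();print(s["time_s"],s["wrist_force"].round(2),s["gripper_force"],s["moment"].round(3))
E
```

```text
8.35 [-0.01 -0.77  0.38] 0.2593804215575801 [-0.092  0.11  -0.017]
8.4 [-0.8   0.4   0.25] 0.18678178392292466 [-0.124  0.083  0.019]
8.45 [-0.43 -0.94  0.1 ] 0.17052369796147104 [-0.141  0.06   0.063]
```

Call:
servo_tool([
  [[1,0.5,0,0,0,0,0],[1,1,0,0,0,0,0],[1,1.5,0,0,0,0,0],[1,2,0,0,0,0,0],[1,2.5,0,0,0,0,0]],
])

```text
time_s: 8.95
tcp_pos: [0.4945, 0.1461, 0.0145]
ee_rot: [[0.909, 0.416, -0.0], [0.416, -0.909, -0.0], [-0.0, 0.0, -1.0]]
wrist_force: [-0.9, -1.3, 0.6]
gripper_width: 0.006
gripper_force: 0.3
```

Call:
servo_tool([
  [[1,0.5,0,0,0,0,0],[1,1,0,0,0,0,0],[1,1.5,0,0,0,0,0],[1,2,0,0,0,0,0],[1,2.5,0,0,0,0,0]],
])

```text
time_s: 9.45
tcp_pos: [0.4959, 0.1467, 0.0144]
ee_rot: [[0.909, 0.416, -0.002], [0.416, -0.909, -0.001], [-0.002, 0.0, -1.0]]
wrist_force: [-3.1, -0.4, 2.6]
gripper_width: 0.007
gripper_force: 1.8
```

```bash
python3 - <<'E'
from station import r
import numpy as np
f=[]
for i in range(5):
    r.capture("wrist");s=r.sense();f.append([*s["wrist_force"],s["gripper_force"]])
print(s["time_s"],np.mean(f,0).round(2),s["tcp_pos"].round(4))
E
```

```text
9.7 [-3.22 -1.48  2.53  1.85] [0.4962 0.1468 0.0144]
```

Call:
servo_tool([
  [[1,0.4,0,0,0,0,0],[1,0.8,0,0,0,0,0],[1,0.8,0,0,0,0,0],[1,0.8,0,0,0,0,0],[1,0.8,0,0,0,0,0]],
])

```text
time_s: 10.2
tcp_pos: [0.4966, 0.147, 0.0144]
ee_rot: [[0.909, 0.416, -0.002], [0.416, -0.909, -0.001], [-0.002, 0.0, -1.0]]
wrist_force: [-5.1, -2.2, 3.3]
gripper_width: 0.005
gripper_force: 2.7
```

```bash
python3 - <<'E'
from station import r
import cv2,pickle
from loc import *
f=[]
for i in range(4):
    c=r.capture("wrist");s=r.sense();f.append([*s["wrist_force"],s["gripper_force"]])
print(s["time_s"],np.mean(f,0).round(2),s["tcp_pos"].round(4))
T0=pickle.load(open("d0.pkl","rb"))
S=r.capture("side")
a=cv2.cvtColor(T0["side"]["pixels"],cv2.COLOR_RGB2GRAY)[168:238,300:372].astype(np.float32)
b=cv2.cvtColor(S["pixels"],cv2.COLOR_RGB2GRAY)[168:238,300:372].astype(np.float32)
print(cv2.phaseCorrelate(a,b,cv2.createHanningWindow(a.shape[::-1],cv2.CV_32F)))
cv2.imwrite("pics/w6.png",c["pixels"][:,:,::-1])
E
```

```text
10.4 [-5.35 -2.32  3.49  2.68] [0.4966 0.1469 0.0144]
((0.07670464855748094, -0.049256589878744705), 0.9961781376673852)
```

View pics/w6.png

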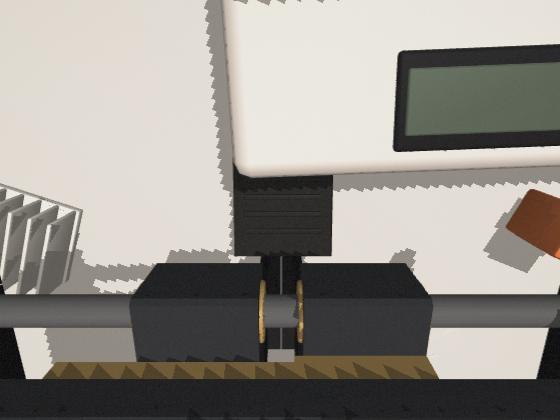

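The push is now about 5.8 N and the scale hasn't moved (0.1 px). The wedge at (233-331,175-255) sits straight under the corner. It's tight, so I back off and press the corner.

Call:
servo_tool([
  [[1,-5,0,0,0,0,0],[1,-15,0,0,0,0,0],[1,-25,0,-10,0,0,0],[1,-25,0,-45,0,0,0],[1,-25,0,-80,0,0,0]],
])

```text
time_s: 10.95
tcp_pos: [0.4739, 0.1367, 0.0956]
ee_rot: [[0.909, 0.417, -0.0], [0.417, -0.909, -0.001], [-0.001, 0.0, -1.0]]
wrist_force: [0.2, -0.6, 0.3]
gripper_width: 0.004
gripper_force: 0.0
```

```bash
python3 go.py .5606 .1756 .066 24.5
```

```text
t 10.95 F [ 0.2 -0.6  0.3] p [0.4739 0.1367 0.0956] full [95.   0.7 29.6] [0.    0.001 0.002] step [95.   0.7 29.6] k 1
```

Call:
servo_tool([
  [[1,30,0,0,0,0,0],[1,60,0,0,0,0,0],[1,95,0.5,0,0,0,0],[1,95,0.5,14,0,0,0],[1,95,0.5,27,0,0,0]],
])

```text
time_s: 11.45
tcp_pos: [0.5618, 0.1766, 0.0678]
ee_rot: [[0.909, 0.416, 0.002], [0.416, -0.909, 0.001], [0.002, -0.0, -1.0]]
wrist_force: [0.1, -0.7, -0.1]
gripper_width: 0.006
gripper_force: 0.0
```

Call:
servo_tool([
  [[1,0,0,1,0,0,0],[1,0,0,2,0,0,0],[1,0,0,3,0,0,0],[1,0,0,4,0,0,0],[1,0,0,5,0,0,0]],
])

```text
time_s: 11.95
tcp_pos: [0.5614, 0.1763, 0.0631]
ee_rot: [[0.909, 0.416, 0.001], [0.416, -0.909, 0.0], [0.001, -0.0, -1.0]]
wrist_force: [-0.9, 0.8, -0.1]
gripper_width: 0.002
gripper_force: 0.0
```

Call:
servo_tool([
  [[1,0,0,0.5,0,0,0],[1,0,0,1,0,0,0],[1,0,0,1.5,0,0,0],[1,0,0,2,0,0,0],[1,0,0,2.5,0,0,0]],
])

```text
time_s: 12.45
tcp_pos: [0.5614, 0.1763, 0.0609]
ee_rot: [[0.909, 0.416, 0.0], [0.416, -0.909, -0.0], [0.0, 0.0, -1.0]]
wrist_force: [-2.9, 0.2, 7.4]
gripper_width: 0.007
gripper_force: 3.8
```

Call:
servo_tool([
  [[1,0,0,0.2,0,0,0],[1,0,0,0.2,0,0,0],[1,0,0,0.2,0,0,0],[1,0,0,0.2,0,0,0],[1,0,0,0.2,0,0,0]],
])

```text
time_s: 12.95
tcp_pos: [0.5614, 0.1762, 0.0609]
ee_rot: [[0.909, 0.416, 0.0], [0.416, -0.909, -0.0], [0.0, 0.0, -1.0]]
wrist_force: [-2.7, -0.4, 6.0]
gripper_width: 0.004
gripper_force: 3.2
```

```bash
python3 - <<'E'
from station import r
import numpy as np
f=[]
for i in range(4):
    r.capture("wrist");s=r.sense();f.append([*s["wrist_force"],s["tcp_pos"][2]])
print(s["time_s"],np.round(f,4))
E
```

```text
13.15 [[-2.9447  0.4853  6.7051  0.0609]
 [-3.0248  0.0612  6.0884  0.0609]
 [-2.5328 -0.0775  6.3596  0.0609]
 [-3.116   0.0325  6.2613  0.0609]]
```

The corner holds steady under 6.3 N with no rocking. I'll release and check.

Call:
servo_tool([
  [[1,0,0,-3,0,0,0],[1,0,0,-10,0,0,0],[1,0,0,-25,0,0,0],[1,-20,0,-45,0,0,0],[1,-45,0,-70,0,0,0]],
])

```text
time_s: 13.65
tcp_pos: [0.5201, 0.1573, 0.1297]
ee_rot: [[0.909, 0.416, -0.001], [0.416, -0.909, -0.001], [-0.002, 0.0, -1.0]]
wrist_force: [0.8, -0.1, 0.9]
gripper_width: 0.009
gripper_force: 0.0
```

Call:
servo_tool([
  [[1,-20,0,-20,0,0,0],[1,-40,0,-40,0,0,0],[1,-60,0,-50,0,0,0],[1,-60,0,-50,0,0,0],[1,-60,0,-50,0,0,0]],
])

```text
time_s: 14.15
tcp_pos: [0.4661, 0.1327, 0.1804]
ee_rot: [[0.909, 0.416, 0.001], [0.416, -0.909, 0.001], [0.002, -0.0, -1.0]]
wrist_force: [0.6, 0.2, 0.8]
gripper_width: 0.002
gripper_force: 0.0
```

```bash
python3 - <<'E'
from station import r
import cv2,pickle
from loc import *
T0=pickle.load(open("d0.pkl","rb"));c=r.capture("wrist")
for n,(y,x) in dict(side=((168,238),(300,372)),top=((120,200),(232,330))).items():
    S=r.capture(n);g=[cv2.cvtColor(i["pixels"],cv2.COLOR_RGB2GRAY)[y[0]:y[1],x[0]:x[1]].astype(np.float32) for i in(T0[n],S)]
    print(n,cv2.phaseCorrelate(*g,cv2.createHanningWindow(g[0].shape[::-1],cv2.CV_32F)))
cv2.imwrite("pics/w7.png",c["pixels"][:,:,::-1]);s=r.sense();print(s["time_s"],s["tcp_pos"],s["wrist_force"])
E
```

```text
side ((0.08061246745107553, -0.008154123025867932), 0.9905192114320802)
top ((-0.03614988910449313, -0.056354539085418764), 0.8163049817085266)
14.3 [0.46625175 0.13270026 0.17918003] [0.13638939 0.4913306  0.55926799]
```

View pics/w7.png

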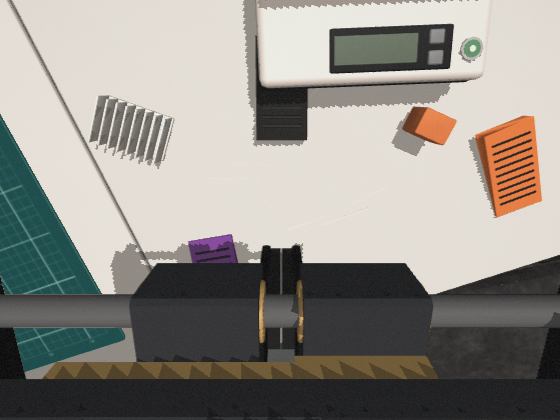

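The wedge at (257-307,85-140) stays under the corner, the scale hasn't moved (under 0.1 px), and the relay and heat sink are untouched. Handing in.

```bash
python3 -c "
from station import r
print(r.finish_job())"
```

```text
the job is handed in; nothing more can be done
None
```

The job is handed in (verdict not shown): the black wedge is tight under the front left foot, the corner stayed still under a press of about 6 N, and the camera checks showed no movement of the scale.

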